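Close a two-part casting mould on its guide pins

TASK

Close the two-part casting mould: take the top half off the sloping draining stand by its wooden grip, hold it level and lower it onto the two steel guide pins of the lower half, the larger hole over the thicker pin. Press it fully home, down against the knock-out pad that still stands up, until the two halves meet flush, then let go; keep it level on the pins, do not let it drop or force it hard, and do not knock over or shove the mixing cup and the pencil pot between the work.

Things in the scene. Friction and masses are not known exactly. Their poses are not given: they have to be found in the camera images.
- top_half: Loose top half of the mould, about 0.6 kg: a plaster slab 100 (x) x 170 (y) x 22 (z) mm, a 60 x 100 x 6 mm plywood plate on it and a wooden grip rib on that. Origin: centre of the slab's underside; z is its upward normal. Through holes: 20.5 mm wide at y = +65 mm, 14.5 mm at y = -65 mm, both at x = 0. It starts lying on the draining stand, tilted 30 degrees.
- grip (a point): Point in the middle of the top half's upright wooden grip rib, 50 mm above the slab's underside. The rib is 22 mm thick (the top half's x), 80 mm long (its y) and 40 mm high, from 28 to 68 mm above the underside. Axes as the top half's.
- stand: Fixed wooden draining stand, 150 x 176 mm. Origin: on the table under its middle. Its slope, 30 degrees from level, rises along the stand's +x and passes 75 mm above the origin; a ledge 12 mm high holds the top half's lower edge. The top half's x axis runs up the slope, its normal leans to the stand's -x.
- station: Fixed casting station: plywood base 150 (x) x 230 (y) mm with two rails. Origin: on the table under its middle, z up. Between the rails a clamped bed carries the lower mould half, the pins and the pad. The bed stands up to 12 mm either way off the middle along the station's x; where is not reported: find it by touch or sight. When closed, the top half's y runs along the station's y.
- pins (a point): Point on the station, fixed to its base, midway between the guide pins when the bed is in the middle, at pin tip height, 89 mm above the table; axes as the station's. The two upright steel pins, on the bed, stand at y = +65 mm (18 mm thick) and y = -65 mm (12 mm thick), 34 mm tall; the last 4 mm taper by 1.5 mm in radius.
- face (a point): Point on the station, fixed to its base, at the middle of the lower half's plaster face (100 x 170 mm), 55 mm above the table; the closed top half's underside lies here, give or take the bed's offset. A round knock-out pad, 48 mm wide, stands 6 to 12 mm above it: stiff (10 N, more than the top half weighs), does not spring back, must be pressed down flush.
- beaker: Bystander: white mixing cup, 64 mm wide, 85 mm high, loose, standing between the stand and the station. Origin: centre of its underside, z up.
- pot: Bystander: green pencil pot, 76 mm wide, 155 mm high with its pencils, loose, standing between the stand and the station. Origin: centre of its underside, z up.
Things that resemble listed ones, but are neither listed nor needed, are in the scene too. Of the things shaped like the top_half, the white one is meant.

How it is judged:
By the outcome, as a careful person would: the job done as asked, in the order asked, and still so for the second after the job is handed in, with the robot touching nothing.
It also fails if it takes over 61 s, if anything falls off the work surface, if the arm or the gripper's body presses on something with over 40 N, if the wrist force passes 120 N, or if a joint passes its speed limit or range.

ROBOT

A 7-joint arm with a two-finger parallel gripper is mounted at the origin on the work surface. World frame = base frame: x ahead of the robot, y to its left, z up, the work surface at z = 0. Lengths are in m, angles in rad, forces in N, time in s.
With the tool pointing down it reaches from about 0.4 to 0.85 m from the base axis. Payload 10.4 kg.
Tool frame: the origin (TCP) lies on the centre line of the jaws, within the pads' length; the fingertips stand 11 mm ahead of it and the grasp point (between the pads) lies 8 mm behind it (tip_reach is the distance from the TCP to the fingertips, in m); z points along the fingers, y is the line along which they close (so a half turn about z gives the same grasp; the last joint's range is limited). The gripper opens to 85 mm and grips with 20 to 120 N. Pads are 22 mm wide; open, the fingers measure 114 mm over their backs; the gripper's body (76 mm by 85 mm) begins 54 mm behind the grasp point. The pads swing forward as they close: fully open they stand 13 mm farther back than shut.
Start: joints at [-1.333, 0.332, -0.065, 1.46, 0.022, 1.35, -0.088], TCP at [0.161, 0.604, 0.242] pointing down, gripper open.
Joint ranges: [-2.6, 2.6], [-0.5, 2.12], [-1.47, 1.34], [0.16, 2.42], [-1.27, 4.41], [0.06, 2.06], [-2.6, 2.6]. Speed limits (rad/s): [2.22, 2.22, 2.79, 2.79, 3.14, 3.14, 3.14].

INTERFACE

Orientations are given as a unit quaternion [x, y, z, w].
In Python, from workcell import get_obs, camera, hand_in, tip_reach gives the robot as it stands. The module is installed in compiled form; this text tells all that it offers.
- The arm moves only by the tool move_arm, never from a script. Its argument "plan" is a list of rows, each an object with "delta_pos": the shift along the tool's x, y, z in a scale on which 1.0 is 0.8 m, a list of three; "turn": the turn, a rotation vector about the tool's x, y, z in normalised numbers (1 is 2 rad), a list of three; "fingers": the closure, from 0 (fully open) to 1 (shut). A call has 1 to 12 rows; each row is the pose to reach, as a shift and turn from the pose commanded when the call began, along the tool's axes at that moment; what a row does not reach only later rows make up. A row lasts 1/8 s, in which the tool goes at most 62.5 mm and 10.7 degrees, less where a joint would pass 70% of its speed; a pose out of reach is approached as far as the arm can. A call with a gripper value outside its range is refused whole. The fingers move at their own pace and stop on an object; "force" is the grip in N (left out, the last holds). Time passes only in rows, so rows that repeat a pose let the fingers close. It gives the time, the measured TCP pose, the force, the opening and the grip force at its end, in the units of the state.
- get_obs(): the state, without advancing time (a new reading comes with each control period).
- camera(name): name is "scene" or "top"; returns a dict with "color" (480x640x3 uint8, red, green, blue), "range_z" (480x640 float32, m along the optical axis (not along the pixel's ray), 0 where there is no reading), "fx", "fy", "cx", "cy" (pixels), "R" (3x3) and "t" (3): a world point X has camera coordinates R X + t. Camera axes: x right, y down, z forward; pixel columns grow to the right and rows downward; lengths in m; the calibration is good to about 2 mm. A picture is of the moment at which its call begins.
- hand_in(): hands the job in; it is judged then, once.
The state is a dict: "clock": time; "joint_pos": joint angles; "joint_velocities": joint speeds; "tau": joint torques, N m; "position": TCP position; "ee_rot": TCP orientation; "ft_force": force on the tool from outside, world axes, zero at the start; "torque": the same for the moment, N m; "grip_width": opening from 0.0 (shut) to 1.0 (fully open); "grasp_force": force on a finger pad.
Only numpy, scipy, OpenCV 4.12 (cv2) and the standard library are available. Lean on these libraries where they do the work, as an engineer would, in place of code of your own. Each camera call takes 0.05 s, during which the arm holds its last target. There are 200 camera calls.

## Working session

There is one attempt and no reset: what is moved stays moved. The work goes in short steps, Python scripts to look and compute and a tool call to move; the robot and the scene stay as the last step left them, time stands still between calls to the robot, and variables do not carry over. Pictures are saved under pics/ and viewed, at most 10 in all, crops included, and the job is handed in when it is done.

Besides the shell and the picture viewer there is one more tool, called after ">>>" as name([rows], argument=value, ...), one row to a line, values as JSON. move_arm: Moves the arm, as the interface text tells. Its arguments: {"type":"object","properties":{"plan":{"type":"array","items":{"type":"object","properties":{"delta_pos":{"type":"array","items":{"type":"number"}},"turn":{"type":"array","items":{"type":"number"}},"fingers":{"type":"number"}}}},"force":{"type":"number"}},"required":["plan"]}

```bash
mkdir -p pics; ls; cat > h.py <<'E'
import numpy as np, cv2
from workcell import get_obs, camera
def snap(n):
    c=camera(n); np.savez(f'pics/{n}.npz',**c); return c
def load(n): return dict(np.load(f'pics/{n}.npz'))
def cloud(c):
    v,u=np.mgrid[:480,:640]; z=c['range_z']
    P=np.stack([(u-c['cx'])/c['fx']*z,(v-c['cy'])/c['fy']*z,z],-1)
    W=(P-c['t'])@c['R']; W[z==0]=np.nan
    return W
E
python3 - <<'E'
from h import *
o=get_obs(); print({k:np.round(v,3).tolist() for k,v in o.items()})
ims=[]
for n in("scene","top"):
    c=snap(n); cv2.imwrite(f'pics/{n}.png',c['color'][...,::-1]); print(n,c['fx'],c['R'].round(3).tolist(),c['t'])
E
```

```text
pics
{'clock': 0.0, 'joint_pos': [-1.333, 0.333, -0.065, 1.461, 0.022, 1.35, -0.089], 'joint_velocities': [0.0, 0.0, 0.001, -0.001, -0.001, 0.001, -0.001], 'tau': [-0.001, -62.546, 0.049, -39.16, 0.016, 0.01, -0.0], 'position': [0.161, 0.603, 0.241], 'ee_rot': [0.13, 0.992, -0.001, -0.0], 'ft_force': [-0.125, -0.611, -0.153], 'torque': [0.015, -0.018, -0.033], 'grasp_force': 0.0, 'grip_width': 1.0}
scene 558.3463234576194 [[-0.39, 0.921, -0.007], [0.6, 0.249, -0.76], [-0.698, -0.301, -0.649]] [ 0.0935025  -0.23962832  1.78219494]
top 460.4448590982985 [[0.027, -0.999, 0.023], [-0.996, -0.029, -0.084], [0.085, -0.021, -0.996]] [0.06064806 0.5112441  1.09523022]
```

```bash
sleep 1; ls pics
```

```text
scene.npz
scene.png
top.npz
top.png
```

View pics/scene.png

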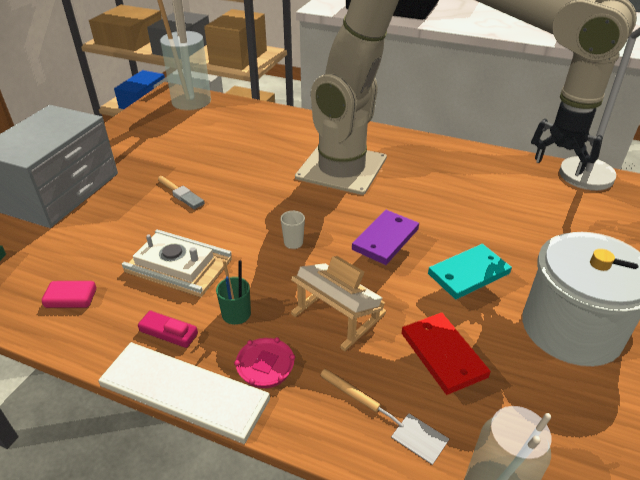

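View pics/top.png

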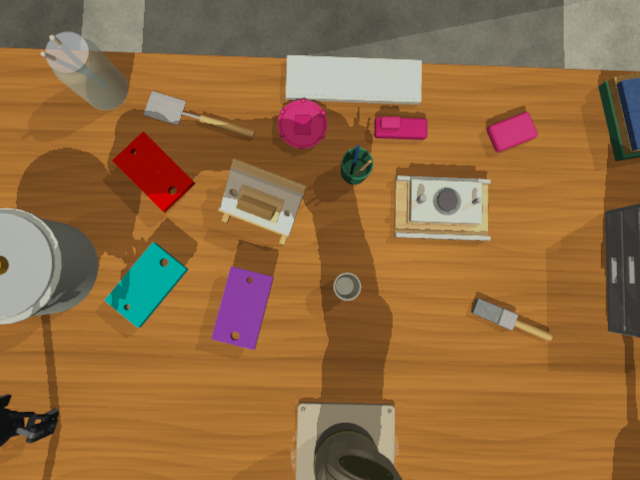

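Candidates for the top half: the white slab on the stand (top view 262,203; scene 340,290), and the red (153,172), teal (147,285) and purple (243,307) slabs in the top view, which are decoys. I choose the white one on the stand. The station is at (443,208), the cup at (347,286) and the pot at (356,165).

```bash
python3 - <<'E'
from h import *
c=load("top"); W=cloud(c); im=c['color'][...,::-1]
a=cv2.resize(im[150:255,205:320],None,fx=3.45,fy=3.45,interpolation=cv2.INTER_CUBIC)
b=cv2.resize(im[160:255,385:500],None,fx=3.45,fy=3.45,interpolation=cv2.INTER_CUBIC)
h=min(a.shape[0],b.shape[0]); cv2.imwrite('pics/crop1.png',np.hstack([a[:h],b[:h]]))
for v,u in[(190,260),(200,260),(203,262),(225,230),(225,250),(165,240),(180,300),(208,235),(215,290),(286,347),(165,356),(201,447),(199,421),(197,477),(215,425),(350,100)]:
    print(u,v,W[v,u].round(3), im[v,u])
E
```

```text
260 190 [0.604 0.213 0.108] [107 129 143]
260 200 [0.582 0.212 0.105] [ 70 111 140]
262 203 [0.574 0.207 0.112] [ 50  89 118]
230 225 [ 0.535  0.296 -0.002] [ 46 105 159]
250 225 [ 0.536  0.246 -0.001] [ 47 106 160]
240 165 [0.661 0.261 0.104] [ 75 116 146]
300 180 [0.652 0.126 0.003] [ 32  74 117]
235 208 [0.566 0.272 0.08 ] [181 199 195]
290 215 [0.551 0.144 0.095] [177 187 187]
347 286 [0.393 0.004 0.006] [119 135 140]
356 165 [ 0.691 -0.011  0.016] [45 56 25]
447 201 [ 0.6   -0.223  0.065] [91 94 99]
421 199 [ 0.598 -0.155  0.089] [156 163 166]
477 197 [ 0.614 -0.299  0.052] [169 181 177]
425 215 [ 0.566 -0.174  0.055] [185 202 198]
100 350 [ 0.224  0.594 -0.004] [ 48 107 162]
```

View pics/crop1.png

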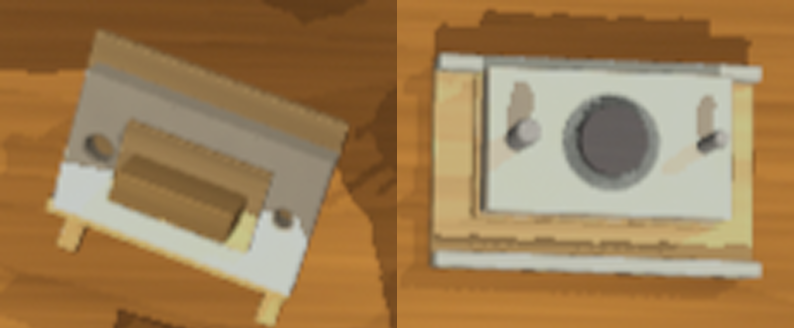

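The crop shows the white top half with its larger hole at the left (98,148) and smaller one at the right (283,217), so its y points towards world +y. On the station the thick pin is at the left (522,135), the thin one at the right (712,140), with the pad between. Next I measure all of it precisely.

```bash
python3 - <<'E'
from h import *
c=load("top"); W=cloud(c); im=c['color'].astype(int)
# slab plane: pixels in box, sides/white
m=np.zeros((480,640),bool); m[155:245,215:310]=1
P=W[m]; P=P[(P[:,2]>.03)]
# RANSAC plane of 30deg tilt
rng=np.random.default_rng(0); best=(0,)
for _ in range(3000):
    a,b,d=P[rng.integers(len(P),size=3)]; n=np.cross(b-a,d-a); L=np.linalg.norm(n)
    if L<1e-4: continue
    n/=L; n*=np.sign(n[2]); 
    if abs(np.degrees(np.arccos(n[2]))-30)>4: continue
    k=abs((P-a)@n)<.002
    if k.sum()>best[0]: best=(k.sum(),k)
Q=P[best[1]]; q0=Q.mean(0); n=np.linalg.svd(Q-q0)[2][2]; n*=np.sign(n[2])
print('plane',len(Q),q0.round(4),n.round(4),'tilt',np.degrees(np.arccos(n[2])).round(2),'yaw',np.degrees(np.arctan2(-n[1],-n[0])).round(2),'rms',((Q-q0)@n).std().round(4))
h=(P-q0)@n; print(np.histogram(h,bins=np.arange(-.04,.06,.004)))
yaw=np.arctan2(-n[1],-n[0]); Y=np.array([-np.sin(yaw),np.cos(yaw),0]); X=np.cross(Y,n)
for lo,hi in[(-.002,.002),(.004,.008),(.042,.05)]:
    S=P[(h>lo)&(h<hi)]; 
    for A,nm in((X,'X'),(Y,'Y')):
        s=(S-q0)@A; print(lo,nm,len(s),np.percentile(s,[1,5,50,95,99]).round(4))
np.savez('pl.npz',q0=q0,n=n,X=X,Y=Y)
# station: face, rails, pins
m=np.zeros((480,640),bool); m[165:250,385:500]=1; P=W[m]
for lo,hi in[(.051,.059),(.08,.095)]:
    k=m&(W[...,2]>lo)&(W[...,2]<hi); S=W[k]; print(lo,k.sum(),S.mean(0).round(4), np.median(S[:,2]))
    r=cv2.minAreaRect((S[:,:2]*1000).astype(np.float32)); print(r)
    if lo>.07:
        nn,l,st,ce=cv2.connectedComponentsWithStats(k.astype(np.uint8)); 
        for i in range(1,nn): print(st[i],ce[i],W[l==i].mean(0).round(4))
for nm,lo,hi,bx in(('beaker',.07,.1,(260,320,320,380)),('pot',.06,.17,(140,195,330,385))):
    m=np.zeros((480,640),bool); m[bx[0]:bx[1],bx[2]:bx[3]]=1
    S=W[m&(W[...,2]>lo)&(W[...,2]<hi)]; print(nm,len(S),S.min(0).round(3),S.max(0).round(3))
E
```

```text
plane 1416 [0.5781 0.2108 0.0965] [-0.4701  0.16    0.868 ] tilt 29.78 yaw -18.8 rms 0.0011
(array([  0,   4,  26, 135, 534, 156,  82, 169, 103, 945, 985, 400,  76,
        26,  27,  28,  28,  30,  26,  28,  62, 265,  34,   0]), array([-4.00000000e-02, -3.60000000e-02, -3.20000000e-02, -2.80000000e-02,
       -2.40000000e-02, -2.00000000e-02, -1.60000000e-02, -1.20000000e-02,
       -8.00000000e-03, -4.00000000e-03, -3.46944695e-17,  4.00000000e-03,
        8.00000000e-03,  1.20000000e-02,  1.60000000e-02,  2.00000000e-02,
        2.40000000e-02,  2.80000000e-02,  3.20000000e-02,  3.60000000e-02,
        4.00000000e-02,  4.40000000e-02,  4.80000000e-02,  5.20000000e-02,
        5.60000000e-02]))
-0.002 X 1423 [-0.0538 -0.0507  0.0074  0.0439  0.0459]
-0.002 Y 1423 [-0.0824 -0.0781 -0.0013  0.0818  0.0856]
0.004 X 400 [-0.034  -0.0302  0.0125  0.0249  0.0266]
0.004 Y 400 [-0.0539 -0.0469 -0.0046  0.0488  0.0576]
0.042 X 345 [-0.0148 -0.0133 -0.0031  0.0067  0.0072]
0.042 Y 345 [-0.0374 -0.0341  0.0017  0.0372  0.0403]
0.051 2380 [ 0.5995 -0.2238  0.0552] 0.05524494656339583
((600.894775390625, -224.09103393554688), (169.14141845703125, 100.73966217041016), 89.8145523071289)
0.08 75 [ 0.5999 -0.2005  0.0879] 0.08847078366621429
((601.2481689453125, -222.61038208007812), (15.471871376037598, 143.41488647460938), 0.9973163604736328)
[419 195   8   8  51] [422.47058824 198.43137255] [ 0.5999 -0.1591  0.088 ]
[476 198   6   5  24] [478.125      200.16666667] [ 0.6    -0.2886  0.0876]
beaker 183 [ 0.363 -0.021  0.07 ] [0.424 0.04  0.089]
pot 425 [ 0.641 -0.044  0.06 ] [0.714 0.03  0.159]
```

```bash
cat >> h.py <<'E'
from scipy.spatial.transform import Rotation as Ro
def frame(yaw,tilt):  # slab frame -> tool R (x=Y,y=X,z=-Z), columns
    S=(Ro.from_euler('z',yaw,degrees=True)*Ro.from_euler('y',-tilt,degrees=True)).as_matrix()
    return np.stack([S[:,1],S[:,0],-S[:,2]],1)
def go(p,R,src=None):
    o=get_obs(); p0=np.array(o['position']); R0=Ro.from_quat(o['ee_rot']).as_matrix()
    print('delta',(R0.T@(p-p0)).round(4).tolist(),'turn',Ro.from_matrix(R0.T@R).as_rotvec().round(4).tolist())
E
python3 - <<'E'
from h import *
from workcell import tip_reach
print('tip',tip_reach if not callable(tip_reach) else tip_reach())
W=cloud(load("top")); d=np.load('pl.npz'); q0,n,X,Y=[d[k] for k in('q0','n','X','Y')]
m=np.zeros((480,640),bool); m[155:245,215:310]=1; P=W[m]; h=(P-q0)@n
for lo,hi in[(.042,.05),(-.002,.002)]:
    S=P[(h>lo)&(h<hi)]-q0; r=cv2.minAreaRect((np.stack([S@X,S@Y],1)*1000).astype(np.float32)); print(r)
c=q0-.004*X+.0016*Y; print('slab top centre',c.round(4),'underside z',(c-.022*n).round(4))
R=frame(-18.8,30); N=-R[:,2]
g=c+.024*N; print('tcp grasp',g.round(4)); np.savez('g.npz',g=g,R=R)
go(g+.09*N,R); go(g,R)
E
```

```text
tip 0.011
((-4.2751970291137695, 1.531707763671875), (23.881404876708984, 79.77059173583984), 1.0251264572143555)
((-3.7280845642089844, 1.5041122436523438), (170.3816680908203, 101.72638702392578), 89.77983093261719)
slab top centre [0.5754 0.2135 0.0945] underside z [0.5857 0.2099 0.0754]
tcp grasp [0.564  0.2173 0.1153]
delta [-0.444, -0.2662, 0.0487] turn [-0.4009, -0.4269, 1.5972]
delta [-0.4889, -0.2691, 0.1267] turn [-0.4009, -0.4269, 1.5972]
```

The rows are not in the units I measure in: shifts go in shares of 0.8 m and turns go in shares of 2 rad. I convert before sending: -0.444 m / 0.8 = -0.555, -0.266 m / 0.8 = -0.3325, 1.597 rad / 2 = 0.7985.

>>> move_arm([
  {"delta_pos": [-0.075,-0.05,0],"turn": [0,0,0.08],"fingers": 0},
  {"delta_pos": [-0.15,-0.1,0],"turn": [0,0,0.16],"fingers": 0},
  {"delta_pos": [-0.555,-0.3325,0.0613],"turn": [-0.2005,-0.2135,0.7985],"fingers": 0},
  {"delta_pos": [-0.555,-0.3325,0.0613],"turn": [-0.2005,-0.2135,0.7985],"fingers": 0},
  {"delta_pos": [-0.555,-0.3325,0.0613],"turn": [-0.2005,-0.2135,0.7985],"fingers": 0},
  {"delta_pos": [-0.555,-0.3325,0.0613],"turn": [-0.2005,-0.2135,0.7985],"fingers": 0},
  {"delta_pos": [-0.555,-0.3325,0.0613],"turn": [-0.2005,-0.2135,0.7985],"fingers": 0},
  {"delta_pos": [-0.555,-0.3325,0.0613],"turn": [-0.2005,-0.2135,0.7985],"fingers": 0},
  {"delta_pos": [-0.555,-0.3325,0.0613],"turn": [-0.2005,-0.2135,0.7985],"fingers": 0},
  {"delta_pos": [-0.555,-0.3325,0.0613],"turn": [-0.2005,-0.2135,0.7985],"fingers": 0},
  {"delta_pos": [-0.555,-0.3325,0.0613],"turn": [-0.2005,-0.2135,0.7985],"fingers": 0},
  {"delta_pos": [-0.555,-0.3325,0.0613],"turn": [-0.2005,-0.2135,0.7985],"fingers": 0},
])

```text
clock: 1.6
position: [0.5215, 0.2325, 0.1933]
ee_rot: [0.785, 0.563, 0.151, 0.21]
ft_force: [-0.2, 0.4, 0.1]
grip_width: 0.997
grasp_force: 0.0
```

```bash
python3 - <<'E'
from h import *
d=np.load('g.npz'); go(d['g'],d['R']); o=get_obs(); print(o['joint_pos'],o['position'])
E
```

```text
delta [-0.0008, 0.0002, 0.0902] turn [-0.0007, -0.0017, 0.0016]
[-1.03033686  0.04623363  0.27520883  2.0050389   0.57319762  0.9141613
 -1.39855589] [0.52146513 0.23249879 0.19332412]
```

Converted, 0.09 m / 0.8 = 0.1125, 0.07 m / 0.8 = 0.0875.

>>> move_arm([
  {"delta_pos": [-0.0013,0,0.05],"fingers": 0},
  {"delta_pos": [-0.0013,0,0.0875],"fingers": 0},
  {"delta_pos": [-0.0013,0,0.1125],"fingers": 0},
  {"delta_pos": [-0.0013,0,0.1125],"fingers": 0},
  {"delta_pos": [-0.0013,0,0.1125],"fingers": 0.4},
  {"delta_pos": [-0.0013,0,0.1125],"fingers": 0.5},
], force=80)

```text
validation failed for argument at $.pl...
```

>>> move_arm([
  {"delta_pos": [0,0,0],"fingers": 0.65},
  {"delta_pos": [0,0,0],"fingers": 0.7},
  {"delta_pos": [0,0,0],"fingers": 0.75},
  {"delta_pos": [0,0,0],"fingers": 0.85},
  {"delta_pos": [0,0,0],"fingers": 1},
  {"delta_pos": [0,0,0],"fingers": 1},
  {"delta_pos": [0,0,0],"fingers": 1},
])

```text
validation failed for argument at $.pl...
```

Turn has to be included in every row.

Converted, 0.09 m / 0.8 = 0.1125, 0.07 m / 0.8 = 0.0875.

>>> move_arm([
  {"delta_pos": [-0.0013,0,0.05],"turn": [0,0,0],"fingers": 0},
  {"delta_pos": [-0.0013,0,0.0875],"turn": [0,0,0],"fingers": 0},
  {"delta_pos": [-0.0013,0,0.1125],"turn": [0,0,0],"fingers": 0},
  {"delta_pos": [-0.0013,0,0.1125],"turn": [0,0,0],"fingers": 0},
  {"delta_pos": [-0.0013,0,0.1125],"turn": [0,0,0],"fingers": 0.4},
  {"delta_pos": [-0.0013,0,0.1125],"turn": [0,0,0],"fingers": 0.5},
], force=80)

```text
clock: 2.35
position: [0.5639, 0.2177, 0.1164]
ee_rot: [0.785, 0.562, 0.152, 0.21]
ft_force: [-0.0, 0.2, -0.3]
grip_width: 0.603
grasp_force: 0.0
```

>>> move_arm([
  {"delta_pos": [0,0,0],"turn": [0,0,0],"fingers": 0.65},
  {"delta_pos": [0,0,0],"turn": [0,0,0],"fingers": 0.7},
  {"delta_pos": [0,0,0],"turn": [0,0,0],"fingers": 0.75},
  {"delta_pos": [0,0,0],"turn": [0,0,0],"fingers": 0.85},
  {"delta_pos": [0,0,0],"turn": [0,0,0],"fingers": 1},
  {"delta_pos": [0,0,0],"turn": [0,0,0],"fingers": 1},
  {"delta_pos": [0,0,0],"turn": [0,0,0],"fingers": 1},
])

```text
clock: 3.22
position: [0.5644, 0.2171, 0.1163]
ee_rot: [0.786, 0.562, 0.152, 0.21]
ft_force: [-2.4, -1.8, 9.0]
grip_width: 0.244
grasp_force: 78.1
```

Converted, -0.137 m / 0.8 = -0.1713, 0.05 m / 0.8 = 0.0625.

>>> move_arm([
  {"delta_pos": [0,0,-0.0125],"turn": [0,0,0],"fingers": 1},
  {"delta_pos": [0,0,-0.0375],"turn": [0,0,0],"fingers": 1},
  {"delta_pos": [0,0.0125,-0.0813],"turn": [0,0,0],"fingers": 1},
  {"delta_pos": [0,0.0375,-0.125],"turn": [0,0,0],"fingers": 1},
  {"delta_pos": [0,0.0625,-0.1713],"turn": [0,0,0],"fingers": 1},
  {"delta_pos": [0,0.0625,-0.1713],"turn": [0,0,0],"fingers": 1},
  {"delta_pos": [0,0.0625,-0.1713],"turn": [0,0,0],"fingers": 1},
])

```text
clock: 4.1
position: [0.5388, 0.2244, 0.2565]
ee_rot: [0.786, 0.563, 0.149, 0.21]
ft_force: [-0.8, -0.0, -7.5]
grip_width: 0.244
grasp_force: 80.6
```

```bash
python3 - <<'E'
from h import *
R=frame(0,0); go(np.array([.56,.2,.27]),frame(-18.8,0)); go(np.array([.600,-.224,.26]),R)
E
```

```text
delta [-0.0163, 0.0309, 0.0022] turn [0.5213, 0.0015, 0.0003]
delta [-0.4048, 0.177, 0.0983] turn [0.5163, 0.087, -0.3203]
```

Converted, 0.03 m / 0.8 = 0.0375, -0.016 m / 0.8 = -0.02, 0.26 rad / 2 = 0.13.

>>> move_arm([
  {"delta_pos": [-0.0125,0.0125,0],"turn": [0.065,0,0],"fingers": 1},
  {"delta_pos": [-0.02,0.0375,0],"turn": [0.13,0,0],"fingers": 1},
  {"delta_pos": [-0.02,0.0375,0.0025],"turn": [0.195,0,0],"fingers": 1},
  {"delta_pos": [-0.02,0.0375,0.0025],"turn": [0.2605,0.0008,0],"fingers": 1},
  {"delta_pos": [-0.02,0.0375,0.0025],"turn": [0.2605,0.0008,0],"fingers": 1},
])

```text
clock: 4.72
position: [0.5611, 0.1989, 0.269]
ee_rot: [0.814, 0.581, -0.001, 0.001]
ft_force: [-0.1, -1.6, -7.6]
grip_width: 0.242
grasp_force: 81.5
```

```bash
python3 - <<'E'
from h import *
R=frame(0,0); go(np.array([.600,-.224,.26]),R); snap('scene'); c=snap('scene'); cv2.imwrite('pics/s2.png',c['color'][...,::-1])
E
```

```text
delta [-0.3872, 0.1745, 0.0103] turn [0.0008, 0.003, -0.3317]
```

View pics/s2.png

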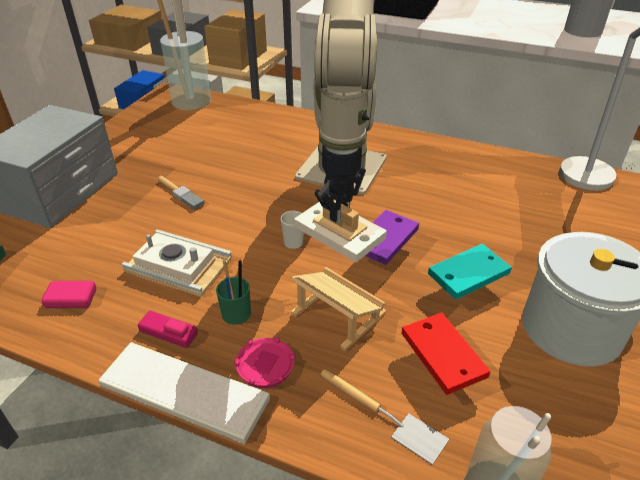

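The slab is held level by its grip at (340,228) and the stand is empty. I carry it across, well above the pot (235,298).

Converted, -0.387 m / 0.8 = -0.4838, 0.1745 m / 0.8 = 0.2181, 0.003 rad / 2 = 0.0015.

>>> move_arm([
  {"delta_pos": [-0.025,0.0113,0],"turn": [0,0,0],"fingers": 1},
  {"delta_pos": [-0.075,0.0338,0],"turn": [0,0,-0.02],"fingers": 1},
  {"delta_pos": [-0.1313,0.0588,0],"turn": [0,0,-0.04],"fingers": 1},
  {"delta_pos": [-0.1875,0.085,0],"turn": [0,0,-0.06],"fingers": 1},
  {"delta_pos": [-0.2438,0.11,0],"turn": [0,0,-0.08],"fingers": 1},
  {"delta_pos": [-0.3,0.135,0],"turn": [0,0,-0.1],"fingers": 1},
  {"delta_pos": [-0.3563,0.16,0],"turn": [0,0,-0.12],"fingers": 1},
  {"delta_pos": [-0.4125,0.1863,0.0063],"turn": [0,0,-0.14],"fingers": 1},
  {"delta_pos": [-0.4625,0.2088,0.0125],"turn": [0,0,-0.16],"fingers": 1},
  {"delta_pos": [-0.4838,0.2181,0.0125],"turn": [0.0005,0.0015,-0.166],"fingers": 1},
  {"delta_pos": [-0.4838,0.2181,0.0125],"turn": [0.0005,0.0015,-0.166],"fingers": 1},
  {"delta_pos": [-0.4838,0.2181,0.0125],"turn": [0.0005,0.0015,-0.166],"fingers": 1},
])

```text
clock: 6.32
position: [0.601, -0.2202, 0.2616]
ee_rot: [0.705, 0.709, 0.003, -0.001]
ft_force: [0.5, 0.5, -6.9]
grip_width: 0.246
grasp_force: 81.5
```

```bash
python3 - <<'E'
from h import *
o=get_obs(); print(o['position'],o['ft_force'],o['torque'],o['joint_pos'])
for n in('scene','top'):
    c=snap(n); W=cloud(c); im=c['color'][...,::-1]
    P=W.reshape(-1,3); k=(P[:,2]>.225)&(P[:,2]<.25)&(abs(P[:,0]-.6)<.1)&(abs(P[:,1]+.224)<.13)
    S=P[k]; print(n,len(S),S.mean(0))
    if n=='top': t=im
    else: s=im
# crops around projected slab centre
out=[]
for n,im in(('scene',s),('top',t)):
    c=load(n); q=c['R']@np.array([.6,-.224,.23])+c['t']; u=int(q[0]/q[2]*c['fx']+c['cx']); v=int(q[1]/q[2]*c['fy']+c['cy']); print(n,u,v)
    out.append(cv2.resize(im[max(v-70,0):max(v-70,0)+140,u-70:u+70],(400,400),interpolation=cv2.INTER_CUBIC))
cv2.imwrite('pics/c3.png',np.hstack(out))
E
```

```text
[ 0.60097139 -0.22016383  0.26163852] [ 0.48294792  0.47990357 -6.91348148] [0.01273895 0.05194911 0.00058905] [-0.1761695   0.39588383  0.6224345   1.41951599 -0.23636148  1.39868619
  0.45529655]
scene 1797 [ 0.61764038 -0.20382115  0.23744017]
top 2186 [ 0.5950861  -0.1802045   0.23741115]
scene 160 194
top 472 187
```

View pics/c3.png

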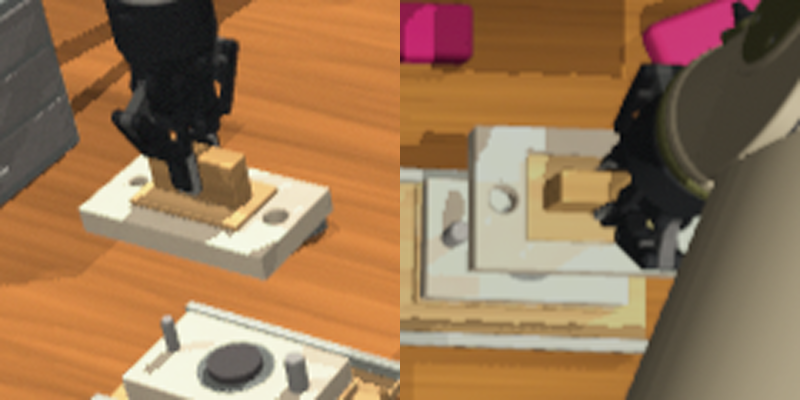

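```bash
cat > m.py <<'E'
from h import *
def rect(S):
    r=cv2.minAreaRect((S[:,:2]*1000).astype(np.float32)); return r
def slab(n,z,tol=.006):
    W=cloud(load(n)); k=(abs(W[...,2]-z)<tol)&(abs(W[...,0]-.6)<.08)&(abs(W[...,1]+.224)<.12)
    nn,l,st,ce=cv2.connectedComponentsWithStats(k.astype(np.uint8)); i=1+np.argmax(st[1:,4])
    S=W[l==i]; p=np.linalg.lstsq(np.c_[S[:,:2],np.ones(len(S))],S[:,2],rcond=None)[0]
    k2=abs(S[:,2]-np.c_[S[:,:2],np.ones(len(S))]@p)<.003; S=S[k2]
    p=np.linalg.lstsq(np.c_[S[:,:2],np.ones(len(S))],S[:,2],rcond=None)[0]
    print(n,len(S),'rect',rect(S),'plane slopes',p[:2].round(4),'z@c',(p@[.6,-.224,1]).round(4),'x',np.percentile(S[:,0],[1,99]).round(4),'y',np.percentile(S[:,1],[1,99]).round(4))
E
python3 - <<'E'
from m import *
slab('scene',.2376); slab('top',.2376); slab('scene',.0555)
W=cloud(load('scene')); k=(W[...,2]>.082)&(W[...,2]<.092)&(abs(W[...,0]-.6)<.03)&(abs(W[...,1]+.224)<.09)
nn,l,st,ce=cv2.connectedComponentsWithStats(k.astype(np.uint8))
for i in range(1,nn):
    S=W[l==i]; S2=S[S[:,2]>.0875]
    print(st[i],S.mean(0).round(4),S.min(0).round(4),S.max(0).round(4),len(S2),S2.mean(0).round(4))
go(np.array([.600,-.224,.2]),frame(0,0)); o=get_obs(); print(o['position'],Ro.from_quat(o['ee_rot']).as_matrix().round(4))
E
```

```text
scene 998 rect ((602.1962890625, -218.98483276367188), (104.55659484863281, 175.1129913330078), 0.9022168517112732) plane slopes [ 0.001  -0.0023] z@c 0.2375 x [0.5519 0.6525] y [-0.3039 -0.134 ]
top 1432 rect ((599.210205078125, -200.81959533691406), (100.8100814819336, 135.26348876953125), 0.8127127289772034) plane slopes [ 0.0011 -0.0095] z@c 0.2371 x [0.5496 0.6485] y [-0.2421 -0.1337]
scene 1334 rect ((602.8544921875, -224.33123779296875), (171.4044189453125, 104.44916534423828), 89.59648132324219) plane slopes [-0.0005 -0.0007] z@c 0.0564 x [0.5532 0.6539] y [-0.3081 -0.1405]
[146 234   5   5  20] [ 0.6037 -0.2894  0.0882] [ 0.5972 -0.297   0.0826] [ 0.6105 -0.2841  0.0916] 13 [ 0.6035 -0.2895  0.0896]
[189 247   8   7  35] [ 0.6054 -0.1581  0.0876] [ 0.5964 -0.1695  0.0825] [ 0.6129 -0.151   0.0917] 21 [ 0.6044 -0.1584  0.0897]
delta [-0.0044, -0.0015, 0.0617] turn [0.0033, -0.0053, 0.0064]
[ 0.60123353 -0.21988272  0.26175639] [[-0.0064  1.      0.0032]
 [ 1.      0.0063  0.0053]
 [ 0.0053  0.0033 -1.    ]]
```

```bash
python3 - <<'E'
from h import *
go(np.array([.6025,-.2249,.145]),frame(-.3,0))
E
```

```text
delta [-0.0056, 0.0009, 0.1167] turn [0.0032, -0.0053, 0.0116]
```

Converted, 0.117 m / 0.8 = 0.1463, -0.0056 m / 0.8 = -0.007, 0.0116 rad / 2 = 0.0058.

>>> move_arm([
  {"delta_pos": [-0.0038,0.0006,0.025],"turn": [0.0008,-0.0015,0.003],"fingers": 1},
  {"delta_pos": [-0.007,0.0011,0.0625],"turn": [0.0016,-0.0027,0.0058],"fingers": 1},
  {"delta_pos": [-0.007,0.0011,0.1],"turn": [0.0016,-0.0027,0.0058],"fingers": 1},
  {"delta_pos": [-0.007,0.0011,0.1313],"turn": [0.0016,-0.0027,0.0058],"fingers": 1},
  {"delta_pos": [-0.007,0.0011,0.1463],"turn": [0.0016,-0.0027,0.0058],"fingers": 1},
  {"delta_pos": [-0.007,0.0011,0.1463],"turn": [0.0016,-0.0027,0.0058],"fingers": 1},
  {"delta_pos": [-0.007,0.0011,0.1463],"turn": [0.0016,-0.0027,0.0058],"fingers": 1},
])

```text
clock: 7.3
position: [0.6029, -0.2267, 0.1456]
ee_rot: [0.71, 0.705, 0.0, 0.001]
ft_force: [-0.1, 0.1, -6.6]
grip_width: 0.245
grasp_force: 81.3
```

```bash
python3 - <<'E'
from m import *
c=snap('scene'); snap('top'); slab('scene',.121); slab('top',.121)
go(np.array([.6025,-.2249,.145]),frame(-.3,0)); o=get_obs(); print(o['position'],o['ft_force'],o['torque'])
im=c['color'][...,::-1]; cv2.imwrite('pics/c4.png',cv2.resize(im[190:310,90:250],(800,600),interpolation=cv2.INTER_CUBIC))
E
```

```text
scene 929 rect ((603.1380615234375, -226.02432250976562), (173.79635620117188, 105.64815521240234), 89.66434478759766) plane slopes [-0.0011 -0.0075] z@c 0.1216 x [0.5536 0.655 ] y [-0.3108 -0.1408]
top 1031 rect ((601.07373046875, -196.8858642578125), (112.71700286865234, 100.41788482666016), 89.42387390136719) plane slopes [ 0.0008 -0.0194] z@c 0.1214 x [0.5515 0.6503] y [-0.2416 -0.141 ]
delta [0.0018, -0.0004, 0.0007] turn [0.0013, 0.0009, -0.0019]
[ 0.6028728  -0.22667832  0.14574654] [ 0.06147235 -0.4322381  -6.93215779] [-0.03439899 -0.01169902 -0.00566479]
```

View pics/c4.png

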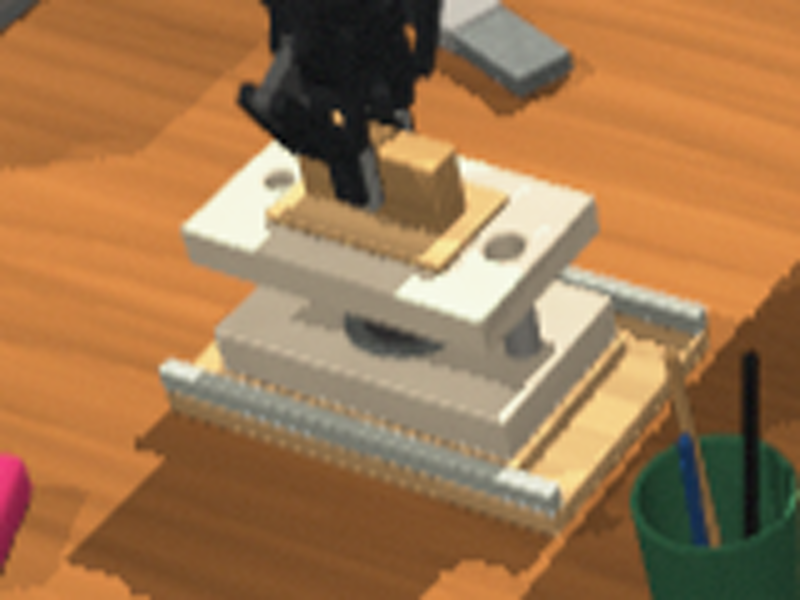

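Close view: the slab is level just above the pins, with its larger hole (505,247) over the thick pin (520,330). It sits about 1.8 mm off in y; I correct that and ease down.

Converted, 0.014 m / 0.8 = 0.0175, 0.007 m / 0.8 = 0.0088, 0.007 rad / 2 = 0.0035.

>>> move_arm([
  {"delta_pos": [0.0023,-0.0004,0.005],"turn": [0.0005,0.0035,0],"fingers": 1},
  {"delta_pos": [0.0023,-0.0004,0.0088],"turn": [0.0005,0.0035,0],"fingers": 1},
  {"delta_pos": [0.0023,-0.0004,0.0113],"turn": [0.0005,0.0035,0],"fingers": 1},
  {"delta_pos": [0.0023,-0.0004,0.0138],"turn": [0.0005,0.0035,0],"fingers": 1},
  {"delta_pos": [0.0023,-0.0004,0.0163],"turn": [0.0005,0.0035,0],"fingers": 1},
  {"delta_pos": [0.0023,-0.0004,0.0175],"turn": [0.0005,0.0035,0],"fingers": 1},
  {"delta_pos": [0.0023,-0.0004,0.0175],"turn": [0.0005,0.0035,0],"fingers": 1},
])

```text
clock: 8.28
position: [0.6022, -0.2249, 0.1307]
ee_rot: [0.71, 0.705, 0.002, -0.002]
ft_force: [1.0, -2.2, -6.1]
grip_width: 0.245
grasp_force: 81.5
```

```bash
python3 - <<'E'
from m import *
snap('scene'); slab('scene',.107)
o=get_obs(); print(o['position'],o['ft_force'],o['torque'])
E
```

```text
scene 922 rect ((602.751953125, -223.92840576171875), (173.30690002441406, 104.4654541015625), 89.93927001953125) plane slopes [-0.0003 -0.0026] z@c 0.107 x [0.5535 0.6536] y [-0.3083 -0.139 ]
[ 0.60214139 -0.22491658  0.13071258] [ 0.73284507 -1.19951982 -7.11426011] [-0.5563029  -0.3459142   0.08377886]
```

>>> move_arm([
  {"delta_pos": [0,0,0.0025],"turn": [0,0,0],"fingers": 1},
  {"delta_pos": [0,0,0.005],"turn": [0,0,0],"fingers": 1},
  {"delta_pos": [0,0,0.0075],"turn": [0,0,0],"fingers": 1},
  {"delta_pos": [0,0,0.01],"turn": [0,0,0],"fingers": 1},
  {"delta_pos": [0,0,0.01],"turn": [0,0,0],"fingers": 1},
])

```text
clock: 8.95
position: [0.6021, -0.2249, 0.1226]
ee_rot: [0.71, 0.705, 0.002, -0.002]
ft_force: [3.3, -3.5, -7.9]
grip_width: 0.243
grasp_force: 81.5
```

```bash
python3 - <<'E'
from m import *
snap('scene'); slab('scene',.099)
o=get_obs(); print(o['position'],o['ft_force'],o['torque'],Ro.from_quat(o['ee_rot']).as_matrix().round(4))
E
```

```text
scene 900 rect ((602.641357421875, -223.92398071289062), (173.01632690429688, 103.9793472290039), 89.19385528564453) plane slopes [-0.001  -0.0029] z@c 0.0987 x [0.5531 0.6534] y [-0.3083 -0.1387]
[ 0.60210595 -0.22487242  0.12256324] [ 3.01352152 -3.49628116 -6.5851365 ] [-1.08398801 -0.78375759  0.08458626] [[ 0.0073  1.     -0.0011]
 [ 1.     -0.0072  0.006 ]
 [ 0.006  -0.0011 -1.    ]]
```

Converted, 0.007 m / 0.8 = 0.0088, 0.003 m / 0.8 = 0.0038, -0.003 rad / 2 = -0.0015.

>>> move_arm([
  {"delta_pos": [-0.0006,0.0006,0.0013],"turn": [-0.001,-0.0015,0],"fingers": 1},
  {"delta_pos": [-0.0006,0.0006,0.0038],"turn": [-0.001,-0.0015,0],"fingers": 1},
  {"delta_pos": [-0.0006,0.0006,0.0063],"turn": [-0.001,-0.0015,0],"fingers": 1},
  {"delta_pos": [-0.0006,0.0006,0.0088],"turn": [-0.001,-0.0015,0],"fingers": 1},
  {"delta_pos": [-0.0006,0.0006,0.0088],"turn": [-0.001,-0.0015,0],"fingers": 1},
])

```text
clock: 9.62
position: [0.6024, -0.2249, 0.1153]
ee_rot: [0.71, 0.705, 0.001, -0.001]
ft_force: [1.4, -2.1, -8.4]
grip_width: 0.244
grasp_force: 81.5
```

```bash
python3 - <<'E'
from m import *
snap('scene'); slab('scene',.092)
o=get_obs(); print(o['position'],o['ft_force'],o['torque'])
E
```

```text
scene 903 rect ((602.5650634765625, -223.0252685546875), (174.1386260986328, 105.15509033203125), 89.57530212402344) plane slopes [-0.0025 -0.005 ] z@c 0.0915 x [0.5531 0.6536] y [-0.3077 -0.1388]
[ 0.60237851 -0.22489079  0.11532333] [ 0.92679461 -1.41414536 -7.95231548] [-0.40646838 -0.29605319  0.06178967]
```

Converted, 0.006 m / 0.8 = 0.0075, 0.005 m / 0.8 = 0.0063, -0.001 rad / 2 = -0.0005.

>>> move_arm([
  {"delta_pos": [-0.0005,0.0003,0.0025],"turn": [-0.0005,-0.0005,0],"fingers": 1},
  {"delta_pos": [-0.0005,0.0003,0.0044],"turn": [-0.0005,-0.0005,0],"fingers": 1},
  {"delta_pos": [-0.0005,0.0003,0.0063],"turn": [-0.0005,-0.0005,0],"fingers": 1},
  {"delta_pos": [-0.0005,0.0003,0.0075],"turn": [-0.0005,-0.0005,0],"fingers": 1},
  {"delta_pos": [-0.0005,0.0003,0.0075],"turn": [-0.0005,-0.0005,0],"fingers": 1},
])

```text
clock: 10.3
position: [0.6027, -0.2252, 0.1099]
ee_rot: [0.71, 0.705, 0.002, -0.001]
ft_force: [-4.8, 3.0, 2.3]
grip_width: 0.248
grasp_force: 82.8
```

Converted, 0.003 m / 0.8 = 0.0038, 0.002 m / 0.8 = 0.0025.

>>> move_arm([
  {"delta_pos": [0,0,0.0013],"turn": [0,0,0],"fingers": 1},
  {"delta_pos": [0,0,0.0025],"turn": [0,0,0],"fingers": 1},
  {"delta_pos": [0,0,0.0038],"turn": [0,0,0],"fingers": 1},
  {"delta_pos": [0,0,0.0038],"turn": [0,0,0],"fingers": 1},
])

```text
clock: 10.8
position: [0.6028, -0.2253, 0.1064]
ee_rot: [0.71, 0.705, 0.002, -0.0]
ft_force: [-2.6, 2.9, -0.4]
grip_width: 0.242
grasp_force: 82.7
```

```bash
python3 - <<'E'
from m import *
snap('scene'); slab('scene',.083)
o=get_obs(); print(o['position'],o['ft_force'],o['torque'])
E
```

```text
scene 897 rect ((603.551513671875, -223.9053497314453), (104.60968017578125, 174.7925567626953), 0.3717222213745117) plane slopes [-0.0048 -0.0004] z@c 0.0827 x [0.5546 0.6539] y [-0.3093 -0.1387]
[ 0.60283019 -0.22531758  0.10643247] [-1.92348285  2.38510754 -0.87088996] [ 0.72472161  0.65086893 -0.0531261 ]
```

Converted, 0.004 m / 0.8 = 0.005, 0.002 m / 0.8 = 0.0025, 0.001 rad / 2 = 0.0005.

>>> move_arm([
  {"delta_pos": [0.0004,-0.0004,0.0013],"turn": [0.0005,0.0005,0],"fingers": 1},
  {"delta_pos": [0.0004,-0.0004,0.0025],"turn": [0.0005,0.0005,0],"fingers": 1},
  {"delta_pos": [0.0004,-0.0004,0.0038],"turn": [0.0005,0.0005,0],"fingers": 1},
  {"delta_pos": [0.0004,-0.0004,0.005],"turn": [0.0005,0.0005,0],"fingers": 1},
  {"delta_pos": [0.0004,-0.0004,0.005],"turn": [0.0005,0.0005,0],"fingers": 1},
])

```text
clock: 11.48
position: [0.6028, -0.2253, 0.1027]
ee_rot: [0.71, 0.705, 0.002, -0.001]
ft_force: [1.0, 0.2, 2.2]
grip_width: 0.242
grasp_force: 83.0
```

Converted, 0.0014 m / 0.8 = 0.0018, 0.0007 m / 0.8 = 0.0009.

>>> move_arm([
  {"delta_pos": [0,0,0.0009],"turn": [0,0,0],"fingers": 1},
  {"delta_pos": [0,0,0.0018],"turn": [0,0,0],"fingers": 1},
  {"delta_pos": [0,0,0.0018],"turn": [0,0,0],"fingers": 1},
])

```text
clock: 11.85
position: [0.6028, -0.2253, 0.1027]
ee_rot: [0.71, 0.705, 0.002, -0.001]
ft_force: [-4.2, 3.9, 13.8]
grip_width: 0.243
grasp_force: 84.4
```

```bash
python3 - <<'E'
from m import *
snap('scene'); slab('scene',.078)
o=get_obs(); print(o['position'],o['ft_force'],o['torque'])
E
```

```text
scene 856 rect ((602.9144287109375, -223.95285034179688), (175.76222229003906, 106.02279663085938), 89.70906066894531) plane slopes [-0.0049 -0.0038] z@c 0.0788 x [0.5537 0.6542] y [-0.3096 -0.1394]
[ 0.60279755 -0.22530585  0.10268819] [-4.3790287   3.42974004 14.52378898] [0.79259746 1.20418273 0.02881344]
```

Converted, 0.001 m / 0.8 = 0.0013, 0.0005 m / 0.8 = 0.0006, 0.004 rad / 2 = 0.002.

>>> move_arm([
  {"delta_pos": [0.0004,-0.0004,0],"turn": [0.0015,0.001,0],"fingers": 1},
  {"delta_pos": [0.0004,-0.0004,0.0006],"turn": [0.002,0.0015,0],"fingers": 1},
  {"delta_pos": [0.0004,-0.0004,0.0013],"turn": [0.002,0.0015,0],"fingers": 1},
  {"delta_pos": [0.0004,-0.0004,0.0013],"turn": [0.002,0.0015,0],"fingers": 1},
])

```text
clock: 12.4
position: [0.6028, -0.2253, 0.1026]
ee_rot: [0.71, 0.705, 0.002, -0.003]
ft_force: [-6.8, 4.2, 20.7]
grip_width: 0.241
grasp_force: 85.4
```

```bash
python3 - <<'E'
from m import *
c=snap('scene'); slab('scene',.078)
o=get_obs(); print(o['position'],o['ft_force'],o['torque'])
im=c['color'][...,::-1]; cv2.imwrite('pics/c5.png',cv2.resize(im[200:300,100:240],(798,570),interpolation=cv2.INTER_CUBIC))
E
```

```text
scene 857 rect ((603.7220458984375, -225.04324340820312), (104.20954132080078, 173.82315063476562), 0.7316190600395203) plane slopes [-0.0049 -0.0031] z@c 0.0787 x [0.5534 0.6541] y [-0.3092 -0.1392]
[ 0.60282467 -0.22522964  0.10264358] [-6.27848644  4.18260357 20.5009414 ] [0.86492877 1.4469564  0.06591568]
```

View pics/c5.png

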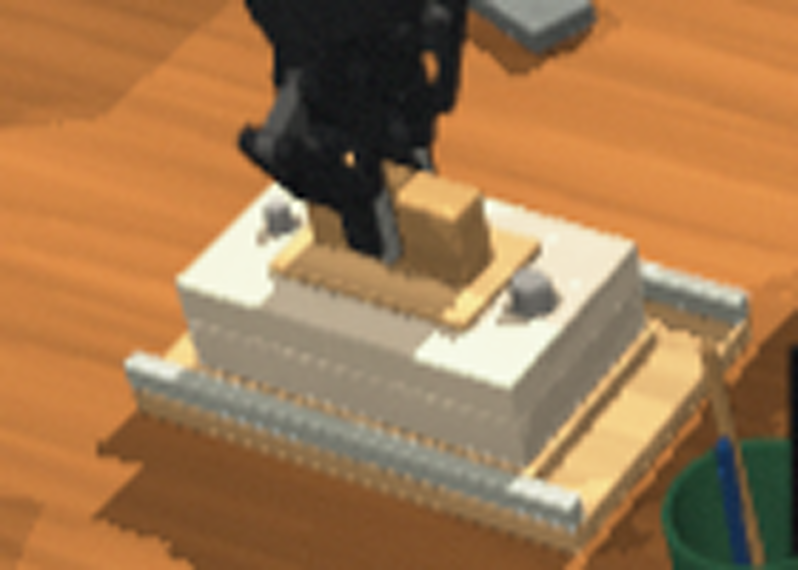

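Both pins protrude through the slab, at (280,215) and (533,290), and only a hairline seam remains between the halves (front edge, y≈345-400). I relieve the remaining moment and press evenly.

Converted, -0.0006 m / 0.8 = -0.0008, 0.0005 m / 0.8 = 0.0006, 0.006 rad / 2 = 0.003.

>>> move_arm([
  {"delta_pos": [0.0003,-0.0004,0],"turn": [0.002,0.0015,0],"fingers": 1},
  {"delta_pos": [0.0005,-0.0008,0.0004],"turn": [0.005,0.003,0],"fingers": 1},
  {"delta_pos": [0.0005,-0.0008,0.0006],"turn": [0.005,0.003,0],"fingers": 1},
  {"delta_pos": [0.0005,-0.0008,0.0006],"turn": [0.005,0.003,0],"fingers": 1},
])

```text
clock: 12.95
position: [0.6029, -0.2252, 0.1028]
ee_rot: [0.71, 0.704, 0.001, -0.007]
ft_force: [-7.7, 4.7, 22.9]
grip_width: 0.245
grasp_force: 85.5
```

```bash
python3 - <<'E'
from m import *
snap('scene'); slab('scene',.078)
o=get_obs(); print(o['position'],o['ft_force'],o['torque'],Ro.from_quat(o['ee_rot']).as_matrix()[:,2].round(4))
E
```

```text
scene 855 rect ((603.1880493164062, -223.9215545654297), (104.1781234741211, 173.50326538085938), 0.3341149687767029) plane slopes [-0.0081 -0.0053] z@c 0.0789 x [0.5541 0.654 ] y [-0.3094 -0.1386]
[ 0.60293924 -0.22518872  0.10279311] [-7.30281545  4.57957388 22.17824141] [ 0.43154257  0.56535168 -0.01733592] [-0.009   0.0118 -0.9999]
```

Converted, -0.001 m / 0.8 = -0.0013, -0.0005 m / 0.8 = -0.0006, -0.012 rad / 2 = -0.006.

>>> move_arm([
  {"delta_pos": [0.0004,-0.0006,-0.0006],"turn": [-0.003,-0.001,0],"fingers": 1},
  {"delta_pos": [0.0006,-0.0013,-0.0006],"turn": [-0.006,-0.002,0],"fingers": 1},
  {"delta_pos": [0.0006,-0.0013,0],"turn": [-0.006,-0.002,0],"fingers": 1},
  {"delta_pos": [0.0006,-0.0013,0],"turn": [-0.006,-0.002,0],"fingers": 1},
])

```text
clock: 13.5
position: [0.6028, -0.2252, 0.1027]
ee_rot: [0.71, 0.705, 0.004, -0.001]
ft_force: [1.8, -0.5, 17.5]
grip_width: 0.248
grasp_force: 84.9
```

```bash
python3 - <<'E'
from m import *
snap('scene'); slab('scene',.078); snap('scene'); slab('scene',.078)
o=get_obs(); print(o['position'],o['ft_force'],o['torque'],Ro.from_quat(o['ee_rot']).as_matrix()[:,2].round(4))
E
```

```text
scene 866 rect ((604.3002319335938, -225.31393432617188), (173.97152709960938, 106.34591674804688), 89.90247344970703) plane slopes [ 0.0008 -0.0018] z@c 0.0786 x [0.5539 0.6544] y [-0.3083 -0.1391]
scene 864 rect ((604.012451171875, -224.933349609375), (174.59088134765625, 105.28666687011719), 89.90393829345703) plane slopes [-0.0043 -0.003 ] z@c 0.0788 x [0.5534 0.6542] y [-0.3095 -0.1387]
[ 0.60277012 -0.22521905  0.10266284] [ 1.72806095  0.48571203 16.68221442] [-0.11565168  0.27217582  0.01852044] [ 0.0045  0.0062 -1.    ]
```

Converted, 0.001 m / 0.8 = 0.0013, 0.0007 m / 0.8 = 0.0009.

>>> move_arm([
  {"delta_pos": [0,0,0.0009],"turn": [0,0,0],"fingers": 1},
  {"delta_pos": [0,0,0.0013],"turn": [0,0,0],"fingers": 1},
  {"delta_pos": [0,0,0.0013],"turn": [0,0,0],"fingers": 1},
])

```text
clock: 13.98
position: [0.6028, -0.2252, 0.1026]
ee_rot: [0.71, 0.705, 0.004, -0.001]
ft_force: [-0.9, 2.0, 25.9]
grip_width: 0.243
grasp_force: 85.9
```

Converted, -0.0025 m / 0.8 = -0.0031, -0.001 m / 0.8 = -0.0013.

>>> move_arm([
  {"delta_pos": [0,0,-0.0013],"turn": [0,0,0],"fingers": 1},
  {"delta_pos": [0,0,-0.0031],"turn": [0,0,0],"fingers": 1},
  {"delta_pos": [0,0,-0.0031],"turn": [0,0,0],"fingers": 1},
])

```text
clock: 14.35
position: [0.6022, -0.225, 0.1028]
ee_rot: [0.71, 0.705, 0.003, -0.001]
ft_force: [5.2, -2.2, 8.4]
grip_width: 0.247
grasp_force: 83.6
```

>>> move_arm([
  {"delta_pos": [0,0,0],"turn": [0,0,0],"fingers": 0.72},
  {"delta_pos": [0,0,0],"turn": [0,0,0],"fingers": 0.65},
  {"delta_pos": [0,0,0],"turn": [0,0,0],"fingers": 0.5},
  {"delta_pos": [0,0,0],"turn": [0,0,0],"fingers": 0.4},
  {"delta_pos": [0,0,0],"turn": [0,0,0],"fingers": 0.3},
])

```text
clock: 14.98
position: [0.6003, -0.2239, 0.1011]
ee_rot: [0.71, 0.705, 0.002, -0.004]
ft_force: [-0.4, -0.1, -0.5]
grip_width: 0.706
grasp_force: 0.0
```

Converted, -0.15 m / 0.8 = -0.1875, -0.12 m / 0.8 = -0.15.

>>> move_arm([
  {"delta_pos": [0,0,-0.0125],"turn": [0,0,0],"fingers": 0.3},
  {"delta_pos": [0,0,-0.05],"turn": [0,0,0],"fingers": 0.3},
  {"delta_pos": [0,0,-0.1],"turn": [0,0,0],"fingers": 0.3},
  {"delta_pos": [0,0,-0.15],"turn": [0,0,0],"fingers": 0.3},
  {"delta_pos": [0,0,-0.1875],"turn": [0,0,0],"fingers": 0.3},
  {"delta_pos": [0,0,-0.1875],"turn": [0,0,0],"fingers": 0.3},
])

```text
clock: 15.72
position: [0.6017, -0.2259, 0.2547]
ee_rot: [0.71, 0.704, 0.004, -0.001]
ft_force: [1.0, 0.2, 0.7]
grip_width: 0.702
grasp_force: 0.0
```

```bash
python3 - <<'E'
from m import *
c=snap('scene'); slab('scene',.078); snap('scene'); slab('scene',.078)
o=get_obs(); print(o['position'],o['ft_force'])
im=c['color'][...,::-1]; cv2.imwrite('pics/c6.png',cv2.resize(im[170:330,80:293],(798,600),interpolation=cv2.INTER_CUBIC))
E
```

```text
scene 894 rect ((603.2557373046875, -224.90380859375), (103.14618682861328, 174.86508178710938), 0.3376593589782715) plane slopes [-0.0051 -0.0043] z@c 0.0786 x [0.5536 0.6535] y [-0.3088 -0.1387]
scene 862 rect ((603.6552734375, -224.71804809570312), (105.45568084716797, 173.94918823242188), 0.5885763168334961) plane slopes [-0.0074 -0.0031] z@c 0.0788 x [0.553  0.6535] y [-0.3085 -0.1385]
[ 0.60064454 -0.22517829  0.25142531] [ 0.57449933 -1.39355625  0.49951795]
```

View pics/c6.png

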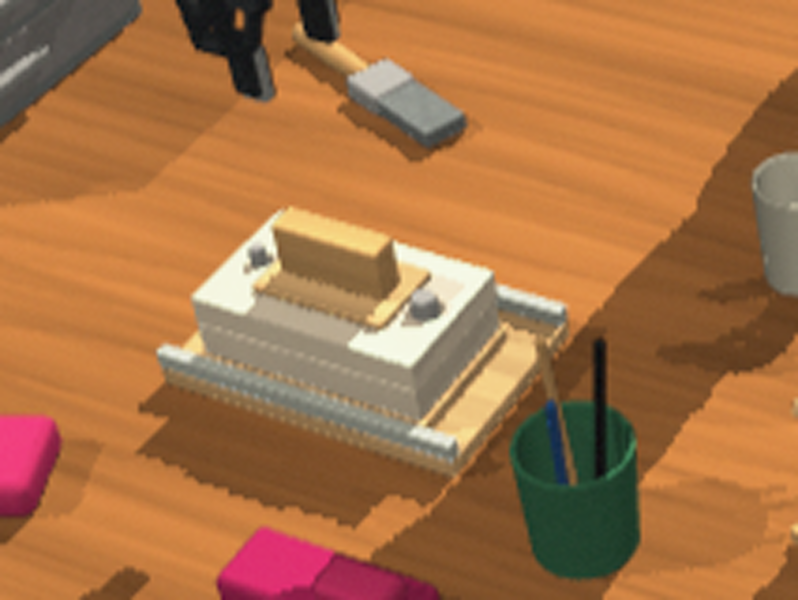

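The mould is closed with both pins through (260,255; 425,303), the gripper is free and the cup and pot are standing. I check for residual tilt with averaged readings.

```bash
python3 - <<'E'
from m import *
for n in('scene','top'):
    pts=[]
    for i in range(8):
        W=cloud(snap(n)); k=(abs(W[...,0]-.602)<.046)&(abs(W[...,1]+.224)<.082)&(abs(W[...,2]-.078)<.005)
        k&=~((abs(W[...,0]-.602)<.036)&(abs(W[...,1]+.224)<.056))
        for s in(1,-1): k&=~((abs(W[...,0]-.602)<.018)&(abs(W[...,1]+.224-s*.065)<.018))
        pts.append(W[k])
    S=np.vstack(pts)
    p=np.linalg.lstsq(np.c_[S[:,0]-.602,S[:,1]+.224,np.ones(len(S))],S[:,2],rcond=None)[0]; print(n,len(S)//8,p.round(4))
    for sx in(1,-1):
        for sy in(1,-1):
            q=S[((S[:,0]-.602)*sx>.02)&((S[:,1]+.224)*sy>.055)]; print(sx,sy,len(q),np.median(q[:,2]).round(4) if len(q) else '')
E
```

```text
scene 417 [-0.002  -0.0011  0.0787]
1 1 628 0.0785
1 -1 576 0.0788
-1 1 568 0.0788
-1 -1 82 0.0789
top 863 [-0.0009  0.0006  0.0774]
1 1 963 0.0774
1 -1 798 0.0773
-1 1 1006 0.0774
-1 -1 761 0.0774
```

```bash
python3 -c "
from workcell import hand_in; print(hand_in())"
```

```text
the job is handed in; nothing more can be done
None
```

The mould is closed and handed in: the top half is on both pins, level, and flush with the lower half to within 0.2–0.3 mm (the measuring limit); the gripper is clear, the cup and pot are upright, and it took about 17 s with 26 N peak force.

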